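# Pack and pin the first-aid chest

### The arm

A 6-joint arm with a two-finger parallel gripper is mounted at the origin on the work surface. World frame = base frame: x ahead of the robot, y to its left, z up, the work surface at z = 0. Lengths are in m, angles in rad, forces in N, time in s.
With the tool pointing down it reaches from about 0.275 to 0.825 m from the base axis. Payload 5.2 kg.
Tool frame: the origin (TCP) lies on the centre line of the jaws, within the pads' length; the fingertips stand 22 mm ahead of it and the grasp point (between the pads) lies 3 mm ahead of it; x points along the fingers, y is the direction in which the jaws open and shut, and the axes are right-handed (so a half turn about x gives the same grasp; the last joint's range is limited). The gripper opens to 93 mm and grips with 3 to 60 N. Pads are 15 mm wide; open, the fingers measure 128 mm over their backs; the gripper's body (75 mm by 188 mm) begins 65 mm behind the grasp point.
Start: joints at [1.024, 0.259, 1.535, -0, 1.348, -0.203], TCP at [0.185, 0.518, 0.241] pointing down, gripper open.
Joint ranges: [-3.14, 3.14], [-0.91, 2.08], [0.19, 2.58], [-1.22, 4.36], [0.22, 2.71], [-3.12, 3.12]. Speed limits (rad/s): [2.57, 2.57, 3.14, 3.14, 3.14, 3.14].

### API

Orientations are given as a 3x3 rotation matrix whose columns are the frame's x, y, z axes.
In Python, from station import robot, optics gives the robot as it stands.
- The arm moves only by the tool move_arm, never from a script. Its argument "steps" is a list of rows, each an object of numbers: "tx", "ty", "tz": the shift along the tool's x, y, z in mm; "turn": the turn about the tool's x in degrees. In form: [{"tx": .., "ty": .., "tz": .., "turn": ..}, ...]. A call has 1 to 10 rows; each row shifts and turns the commanded pose from where the row before left it, along the tool's axes as they then stand; what a row does not reach is not made up. A row lasts 1/12 s, in which the tool goes at most 41.7 mm and 7.16 degrees, less where a joint would pass 70% of its speed; a pose out of reach is approached as far as the arm can. A call with a gripper value outside its range is refused whole. "claw" is the opening in per cent of the stroke, from 0 (shut) to 100 (fully open), set as the call begins (left out, the last holds). The fingers move at their own pace and stop on an object; the grip force is fixed at half the most. Time passes only in rows, so rows that do not move let the fingers close. It gives the time, the measured TCP pose, the force and the opening at its end, in the units of the state.
- robot.sense(): the state, without advancing time (a new reading comes with each control period).
- optics.get_image(name): name is "scene" or "top"; returns the picture (420x560x3 uint8, blue, green, red); there is no depth.
- optics.camera_info(name): a dict with "camera_matrix" (3x3 intrinsics, pixels), "k1" (the pictures are not rectified: a ray, as slopes to the right and down, at radius r is drawn at 1 + k1 r^2 times it, then the intrinsics apply), "world_to_cam" (4x4, takes a point from world to camera coordinates). Camera axes: x right, y up, looking along -z (the intrinsics and any distortion apply to the point x, -y, -z); pixel columns grow to the right and rows downward; lengths in m; the calibration is good to about 2 mm. A picture is of the moment at which its call begins. camera_info takes no time and is no camera call.
- robot.sign_off(): hands the job in, once; it reports no verdict.
The state is a dict: "time_s": time; "joint_positions": joint angles; "joint_vel": joint speeds; "joint_efforts": joint torques, N m; "tool_pos": TCP position; "orientation": TCP orientation; "force": force on the tool from outside, world axes, zero at the start; "moment": the same for the moment, N m; "grip_width": finger opening in m.
Only numpy, scipy, OpenCV 4.12 (cv2) and the standard library are available. Lean on these libraries where they do the work, as an engineer would, in place of code of your own. Each camera call takes 0.05 s, during which the arm holds its last target. There are 200 camera calls.

### The job

Get the staff-room first-aid chest ready for the school outing: set the green-capped bottle down upright in the chest's empty compartment, the one with the blue mat, then shut the lid. Swing the hasp down over the staple until it lies flat on the chest's front, and drop the red-handled retaining pin from the pen stand down through the staple loop until its collar rests on the loop. Leave everything else where it is.

Things in the scene. Friction and masses are not known exactly. Their poses are not given: they have to be found in the camera images.
- chest: White first-aid chest with aluminium corners, fixed to the desk: 170 (x) x 330 (y) x 115 mm high without its lid, walls and floor 6 mm. Origin: centre of its underside on the desk. z up; its front, with the staple and the hasp, faces its own -x; the lid hinge is along its +x rim. Inside, two 45 mm high dividers at y = +-53 mm make three compartments, each about 158 x 100 mm, centred at y = -106, 0 and +106 mm (which one is empty varies).
- liner: Blue non-slip mat, 140 x 96 x 2 mm, fixed to the floor of the empty compartment; it nearly fills that floor. Origin: centre of its underside, 6 mm above the desk, on the chest's x = 0. Axes parallel to the chest's.
- lid (a joint): Lid angle in rad: 0 shut, about 1.2 to 1.5 (standing nearly upright) at the start, 1.75 at most. Its friction stay holds it wherever it is left; it takes up to about 5 N near the front edge to push it down, and it does not fall by itself.
- lid_hinge (a point): Point on the lid's hinge axis, at the middle of the chest's rear rim (chest x = +85 mm, 115 mm above the desk). The axis runs along the chest's y.
- lid_edge (a point): Middle of the lid's front upper edge. The white lid is a shallow pan 170 x 330 mm, 28 mm deep with a 4 mm top and 5 mm skirts (closed, its top is 143 mm above the desk); this point lies 170 mm from the hinge axis along the lid and 28 mm out of the rim plane. A screwed steel leaf and the hasp take the middle 48 mm of the front edge; the rest of the top is bare and may be pushed.
- hasp (a joint): Angle in rad of the steel hasp about its hinge at the lid's front upper edge, measured against the lid: 0 hanging down flat on the chest's front (home), 1.57 straight out to the front, 3.14 standing straight up from the closed lid, 4.3 laid back over the lid (its stop). Starts between 3.3 and 4.1. Its stiff hinge stays where it is left (about 0.05 N m of friction) and turns the whole way round the front.
- hasp_hinge (a point): Centre of the hasp's hinge axis, parallel to the chest's y; with the lid shut it is 88 mm in front of the chest's centre (chest x = -88 mm) and 139 mm above the desk.
- hasp_tip (a point): Middle of the hasp's free end, 87 mm from its hinge axis. The hasp is a plate 48 mm wide and 4 mm thick, its mid-plane through the hinge axis; its slot, 31 mm wide, runs from 47 to 67 mm from the axis and passes over the staple. Push it on the solid plate: a fingertip can catch in the slot.
- staple_loop (a point): Where the pin belongs, in the staple's opening, level with the top of its wire (90 mm above the desk, chest x = -107 mm, y = 0). The staple is a level U of 6 mm steel wire standing 38 mm out of the chest's front, 27 mm wide overall; its opening is 15 mm wide (chest y) and ends 32 mm out of the front; the hasp, when home, takes the first 5 mm and stands above it, so a pin centred here passes the plate with 6 mm to spare at its collar. Axes parallel to the chest's.
- bottle: White antiseptic bottle, 46 mm across, 115 mm high, about 150 g, standing on the desk to one side of the chest. Round green cap 30 mm across, from 87 to 115 mm above its base; its shoulder begins 70 mm above its base. Origin: centre of its base, z up.
- pin: Retaining pin, about 60 g, standing upright in one of the pen stand's holes. Origin: centre of the underside of its collar (22 mm across, 5 mm thick), which rests on the pen stand's top. Steel shank 8 mm across and 45 mm long below the collar, with a tapered end; red round handle, 18 mm across, from 5 to 55 mm above the collar's underside. z along the pin, up to the handle.
- pen_stand: Wooden block fixed to the desk on the other side of the chest, 140 (x) x 50 (y) x 60 mm high, origin at the centre of its underside; three round 14 mm holes, 50 mm deep, in a row along its x at -40, 0 and +40 mm. One holds the pin, the others the markers.
- marker_blue: Bystander: blue-capped marker, 13 mm across, 117 mm long, upright in a hole of the pen stand (about 67 mm of it shows). Origin: its lower end.
- marker_green: Bystander: green-capped marker like the blue one, in another hole of the pen stand.
- plaster_box: Bystander: small carton 60 x 60 x 48 mm in one compartment of the chest. Origin: centre of its underside.
- ointment_jar: Bystander: amber jar, 52 mm across, 50 mm high, in another compartment of the chest. Origin: centre of its underside.
- paper_cup: Bystander: white paper cup, 72 mm across, 85 mm high, on the desk. Origin: centre of its base.
- tape_dispenser: Bystander: pale desk tape dispenser, 160 x 60 x 88 mm, on the desk. Origin: centre of its underside.
- mouse: Bystander: grey computer mouse, 105 x 60 x 32 mm, on the desk. Origin: centre of its underside.

How it is judged:
On the way, in this order (a step that is already met when the one before it is completed fails the run):
1. the bottle stands upright on the blue mat in the empty compartment, let go (x of bottle in the frame of chest between -0.06 and 0.06 m and y of bottle in the frame of liner between -0.035 and 0.035 m and z of bottle in the frame of liner between -0.008 and 0.008 m and angle between bottle's own z axis and vertical below 0.12 rad and contact force between the fingers and bottle below 0.2 N and linear speed of bottle below 0.03 m/s), for 0.2 s.
2. the lid is shut (value of joint lid below 0.025 rad), for 0.1 s.
3. the hasp is swung over the staple and flat on the chest's front (value of joint lid below 0.025 rad and value of joint hasp below 0.12 rad), for 0.1 s.
4. the pin is through the staple loop, its collar on the loop (value of joint hasp below 0.12 rad and horizontal distance between pin and staple_loop below 0.011 m and z of pin in the frame of staple_loop between -0.006 and 0.006 m and angle between pin's own z axis and vertical below 0.15 rad), for 0.2 s.
At the end, for the whole second after the job is handed in: Bottle upright (0.12 rad) on the blue mat; lid shut (below 0.025 rad); hasp flat on the front (below 0.12 rad); pin at rest through the loop: collar underside within 6 mm of the wire's top and 11 mm of the opening's middle, upright within 0.15 rad (all of step 4 and x of bottle in the frame of chest between -0.06 and 0.06 m and y of bottle in the frame of liner between -0.035 and 0.035 m and z of bottle in the frame of liner between -0.008 and 0.008 m and angle between bottle's own z axis and vertical below 0.12 rad and value of joint lid below 0.025 rad and linear speed of pin below 0.02 m/s and angular speed of pin below 0.2 rad/s); the robot touches nothing.
It fails at once if other stock in the chest (carton, jar) is moved by more than 30 mm (distance of any of plaster_box, ointment_jar from where it was at the start of the episode above 0.03 m).
It fails at once if a marker in the pen stand is moved by more than 30 mm (distance of any of marker_blue, marker_green from where it was at the start of the episode above 0.03 m).
It fails at once if the paper cup, the tape dispenser or the mouse is moved by more than 30 mm (distance of any of paper_cup, tape_dispenser, mouse from where it was at the start of the episode above 0.03 m).
It fails at once if the bottle is dropped into the chest instead of set down (linear speed of bottle above 0.7 m/s and z of bottle in the frame of chest below 0.07 m and x of bottle in the frame of chest between -0.08 and 0.08 m and y of bottle in the frame of chest between -0.16 and 0.16 m).
It also fails if it takes over 72 s, if anything falls off the work surface, if the arm or the gripper's body presses on something with over 40 N, if the wrist force passes 120 N, or if a joint passes its speed limit or range.

## Working session

There is one attempt and no reset: what is moved stays moved. The work goes in short steps, Python scripts to look and compute and a tool call to move; the robot and the scene stay as the last step left them, time stands still between calls to the robot, and variables do not carry over. Pictures are saved under pics/ and viewed, about 8 in all and at most 12, crops included, and the job is handed in when it is done.

Besides the shell and the picture viewer there is one more tool, called after "Request:" in YAML: its name, and indented under it one key for each argument. move_arm: Moves the arm, as the interface text tells. Its arguments: {"type":"object","properties":{"steps":{"type":"array"},"claw":{"type":"number"}},"required":["steps"]}

```bash
mkdir -p pics; ls
python3 - <<'E'
from station import robot, optics
import cv2,numpy as np
for n in("scene","top"):
    cv2.imwrite(f"pics/{n}0.png",optics.get_image(n)); c=optics.camera_info(n)
    print(n,np.round(c["camera_matrix"],2).tolist(),c["k1"],np.round(c["world_to_cam"],4).tolist())
s=robot.sense();print(s["tool_pos"],np.round(s["orientation"],3).tolist(),s["grip_width"],s["time_s"])
E
```

```text
pics
scene [[434.95, 0.0, 279.23], [0.0, 434.95, 209.39], [0.0, 0.0, 1.0]] -0.12178940817039313 [[-0.9439, 0.3302, -0.0073, 0.4776], [-0.3153, -0.8941, 0.3181, 0.1255], [0.0985, 0.3026, 0.948, -1.1168], [0.0, 0.0, 0.0, 1.0]]
top [[402.76, 0.0, 275.13], [0.0, 402.76, 208.72], [0.0, 0.0, 1.0]] -0.01610083705996706 [[-0.0301, -0.9994, -0.0151, 0.0299], [0.9913, -0.0318, 0.1279, -0.5412], [-0.1283, -0.0111, 0.9917, -0.934], [0.0, 0.0, 0.0, 1.0]]
[0.18510184 0.51742561 0.23990623] [[-0.001, 0.337, 0.942], [-0.001, 0.942, -0.337], [-1.0, -0.002, -0.0]] 0.09315608496892228 0.1
```

View pics/scene0.png

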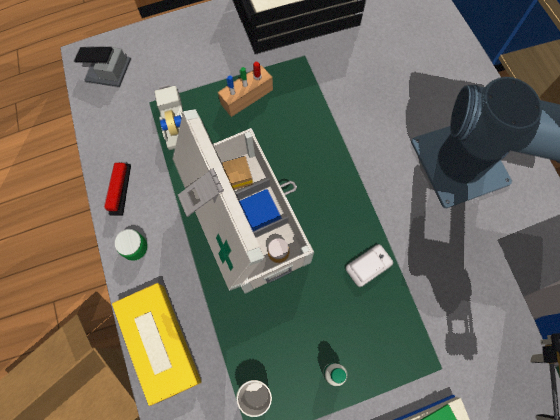

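View pics/top0.png

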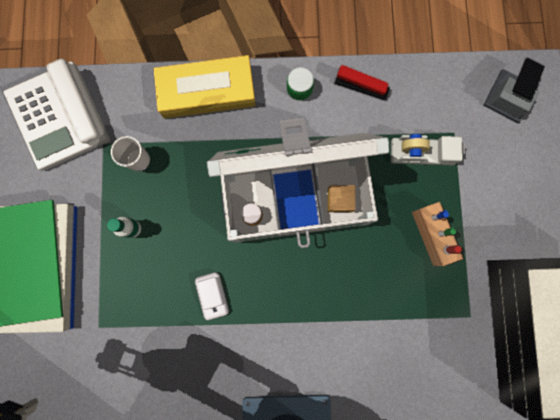

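The scene view shows the green-capped bottle at about (337,374), the pin at (257,68), the blue mat in the middle compartment at (262,208), and the hasp laid back over the open lid. In the top view the bottle is at (120,226), the pin at (455,250), and the chest front edge runs from (230,240) to (376,221). The staple is at (303,238).

```bash
cat > h.py <<'E'
import cv2,numpy as np
from station import robot,optics
def cam(n):
    c=optics.camera_info(n);return np.array(c["camera_matrix"]),c["k1"],np.array(c["world_to_cam"])
def ray(n,uv):
    K,k,T=cam(n);p=cv2.undistortPoints(np.array([[uv]],float),K,np.array([k,0,0,0,0.]))[0,0]
    d=T[:3,:3].T@np.array([p[0],-p[1],-1]);o=-T[:3,:3].T@T[:3,3];return o,d/np.linalg.norm(d)
def onz(n,uv,z):
    o,d=ray(n,uv);return o+d*(z-o[2])/d[2]
def tri(uvs,uvt):
    A=np.zeros((3,3));b=np.zeros(3)
    rs=[ray("scene",uvs),ray("top",uvt)]
    for o,d in rs:
        M=np.eye(3)-np.outer(d,d);A+=M;b+=M@o
    p=np.linalg.solve(A,b);return p,max(np.linalg.norm((np.eye(3)-np.outer(d,d))@(p-o)) for o,d in rs)
def proj(n,P):
    K,k,T=cam(n);q=T[:3,:3]@np.asarray(P,float)+T[:3,3];x,y=q[0]/-q[2],-q[1]/-q[2];s=1+k*(x*x+y*y)
    return np.array([K[0,0]*x*s+K[0,2],K[1,1]*y*s+K[1,2]])
def blobs(im,lo,hi,box,amin=8):
    x0,y0,x1,y1=box;m=cv2.inRange(cv2.cvtColor(im[y0:y1,x0:x1],cv2.COLOR_BGR2HSV),lo,hi)
    n,l,s,c=cv2.connectedComponentsWithStats(m);return [(c[i]+[x0,y0],s[i].tolist()) for i in range(1,n) if s[i,4]>=amin]
def crop(im,box,f,name):
    x0,y0,x1,y1=box;cv2.imwrite("pics/"+name,cv2.resize(im[y0:y1,x0:x1],None,fx=f,fy=f,interpolation=cv2.INTER_CUBIC))
E
python3 - <<'E'
from h import *
S=cv2.imread("pics/scene0.png");T=cv2.imread("pics/top0.png")
R=[((0,120,60),(8,255,255))]
for nm,im,b,lo,hi in [("capS",S,(315,350,360,400),(65,90,60),(90,255,255)),("capT",T,(95,205,150,250),(65,90,60),(90,255,255)),
 ("pinS",S,(245,55,270,85),(0,150,60),(8,255,255)),("pinT",T,(435,235,475,265),(0,150,60),(8,255,255)),
 ("matS",S,(225,180,300,240),(105,150,50),(125,255,255)),("matT",T,(265,160,330,240),(105,150,50),(125,255,255))]:
    for c,s in blobs(im,lo,hi,b): print(nm,np.round(c,1),s)
crop(T,(200,110,480,290),2.8,"c1.png"); crop(S,(160,60,320,300),2.5,"c2.png")
E
```

```text
capS [340.6 375.6] [0, 0, 45, 50, 1192]
capS [338.2 375.2] [16, 18, 15, 15, 175]
capT [112.7 224.3] [11, 12, 15, 15, 154]
pinS [256.5  69.1] [8, 7, 8, 15, 85]
pinT [454.4 249.2] [12, 11, 15, 7, 88]
matS [259.7 209.5] [14, 10, 42, 41, 1010]
matT [295.6 199.2] [9, 10, 44, 59, 2011]
```

View pics/c1.png

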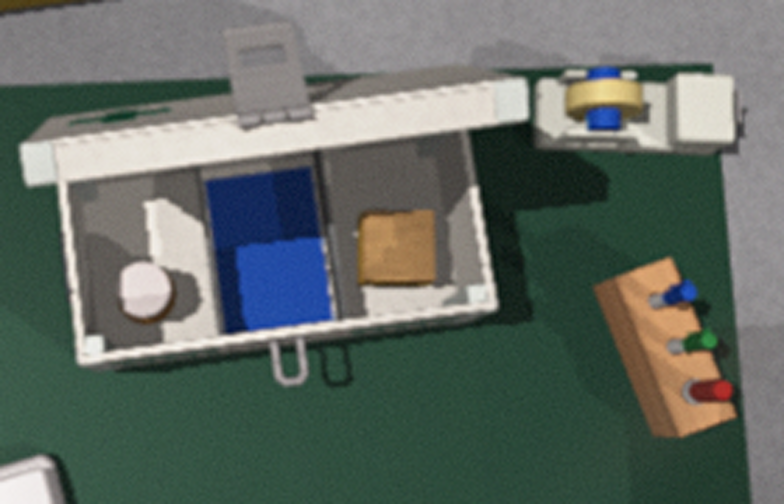

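View pics/c2.png

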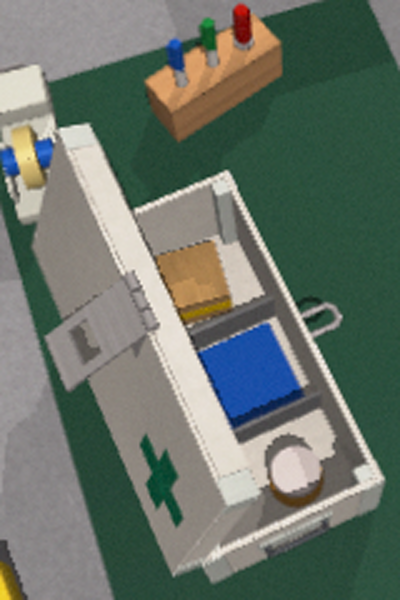

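The crops show the front rim corners at top (228.6,237.5) and (377.3,218), and at scene (312.4,250) and (252,129). The staple's outer end is at top (303.9,246.5). The lid stands nearly upright, with its front edge running across the top of the picture. The pin is in the end hole nearest the robot.

Run:
```python
from h import *
r=lambda a:np.round(a,4)
L=onz("top",(228.6,237.3),.115);Rr=onz("top",(377.3,218.3),.115)
L2=onz("scene",(312.4,250),.115);R2=onz("scene",(252,129),.115)
print("front corners top",r(L),r(Rr),np.linalg.norm(L-Rr)," scene",r(L2),r(R2),np.linalg.norm(L2-R2))
for A,B in((L,Rr),(L2,R2)):
    v=(A-B)/np.linalg.norm(A-B);yaw=np.arctan2(-v[0],v[1]);m=(A+B)/2;x=np.array([np.cos(yaw),np.sin(yaw),0])
    c=m+.085*x;print("yaw",yaw,"chest",r(c),"loop",r(c-.107*x))
print("staple end top",r(onz("top",(303.9,246.5),.087)))
print("mat scene",r(onz("scene",(259.7,209.5),.008)))
print("cap",[r(q) for q in tri((338.2,375.2),(112.7,224.3))],r(onz("scene",(338.2,375.2),.107)),r(onz("top",(112.7,224.3),.109)))
print("pin mid",[r(q) for q in tri((256.5,69.1),(454.4,249.2))])
# stand top corners (z .06), c1 and c2
print("stand top",[r(onz("top",(200+a/2.8,110+b/2.8),.06)) for a,b in((597,288),(670,258),(735,418),(680,436))])
print("stand scn",[r(onz("scene",(160+a/2.5,60+b/2.5),.06)) for a,b in((147,83),(178,108),(282,47),(243,12))])
# lid edge, hinge-side corners
print("lid edge L/R tri",[r(q) for q in tri((160+177/2.5,60+573/2.5),(200+22/2.8,110+145/2.8))],[r(q) for q in tri((160+63/2.5,60+128/2.5),(200+526/2.8,110+80/2.8))])
print("hasp tip",[r(q) for q in tri((160+58/2.5,60+362/2.5),(200+263/2.8,110+27/2.8))])
print("leaf mid",[r(q) for q in tri((160+143/2.5,60+303/2.5),(200+275/2.8,110+118/2.8))])
print("mouse",r(onz("top",(212,296),.03)),"cup",r(onz("top",(125,148),.085)))
```

```text
front corners top [0.4718 0.1159 0.115 ] [ 0.5032 -0.2111  0.115 ] 0.3285435748250677  scene [0.4695 0.1128 0.115 ] [ 0.5006 -0.2073  0.115 ] 0.3216200462210297
yaw 0.09585838892139201 chest [ 0.5721 -0.0394  0.115 ] loop [ 0.4656 -0.0497  0.115 ]
yaw 0.09695612870003227 chest [ 0.5696 -0.0391  0.115 ] loop [ 0.4631 -0.0494  0.115 ]
staple end top [ 0.4476 -0.0495  0.087 ]
mat scene [ 0.5404 -0.047   0.008 ]
cap [array([0.5093, 0.3701, 0.1189]), np.float64(0.0016)] [0.5095 0.3703 0.107 ] [0.509  0.3752 0.109 ]
pin mid [array([ 0.4315, -0.3869,  0.0858]), np.float64(0.0007)]
stand top [array([ 0.5186, -0.3088,  0.06  ]), array([ 0.5419, -0.3716,  0.06  ]), array([ 0.4077, -0.4141,  0.06  ]), array([ 0.3946, -0.3678,  0.06  ])]
stand scn [array([ 0.5433, -0.3676,  0.06  ]), array([ 0.5217, -0.3274,  0.06  ]), array([ 0.3967, -0.3621,  0.06  ]), array([ 0.4213, -0.4188,  0.06  ])]
lid edge L/R tri [array([0.6454, 0.1477, 0.151 ]), np.float64(0.0132)] [array([ 0.6314, -0.1984,  0.2828]), np.float64(0.0007)]
hasp tip [array([ 0.6913, -0.0311,  0.2321]), np.float64(0.0007)]
leaf mid [array([ 0.6132, -0.035 ,  0.2789]), np.float64(0.0)]
mouse [0.3397 0.1684 0.03  ] cup [0.6903 0.3602 0.085 ]
```

Request:
move_arm:
  steps:
    - {"turn": -6.3}
    - {"turn": -6.3}
    - {"turn": -6.3}
    - {"turn": -6.3}
    - {"tz": 31,"ty": -17}
    - {"tz": 31,"ty": -17}
    - {"tz": 31,"ty": -17}
    - {"tz": 31,"ty": -17}
    - {"tz": 31,"ty": -17}
    - {"tz": 31,"ty": -17}
  claw: 100

```text
$.steps[0]: bad value
```

Request:
move_arm:
  steps:
    - {"tz": 31,"ty": -18}
    - {"tz": 31,"ty": -18}
    - {"tz": 31,"ty": -19}
    - {"tz": 29,"ty": -20}
    - {"tx": 15}
    - {"tx": 15}
    - {"tx": 15}
    - {"tx": 0}
    - {"tx": 0}

```text
$.steps[0]: bad value
```

Run:
```python
from h import *
s=robot.sense();print(s["tool_pos"],np.round(s["orientation"],3).tolist(),s["time_s"])
T=optics.get_image("top");S=optics.get_image("scene")
a=T[170:270,60:200];b=S[320:420,280:420]
cv2.imwrite("pics/d.png",cv2.resize(np.hstack([a,b]),None,fx=2.8,fy=2.8,interpolation=cv2.INTER_CUBIC))
```

```text
[0.18510184 0.51742561 0.23990623] [[-0.001, 0.337, 0.942], [-0.001, 0.942, -0.337], [-1.0, -0.002, -0.0]] 0.1
```

View pics/d.png

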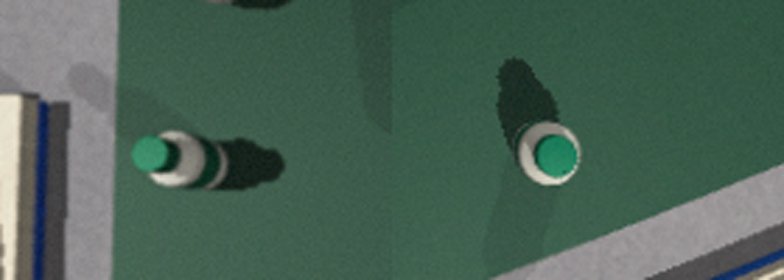

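Both moves were refused because every row needs all four keys, so nothing moved. The picture just confirms the bottle: cap at scene (339,376) and top (113,225).

Request:
move_arm:
  steps:
    - {"tx": 0,"ty": 0,"tz": 0,"turn": -6.3}
    - {"tx": 0,"ty": 0,"tz": 0,"turn": -6.3}
    - {"tx": 0,"ty": 0,"tz": 0,"turn": -6.3}
    - {"tx": 0,"ty": 0,"tz": 0,"turn": -6.3}
    - {"tx": 0,"tz": 31,"ty": -17,"turn": 0}
    - {"tx": 0,"tz": 31,"ty": -17,"turn": 0}
    - {"tx": 0,"tz": 31,"ty": -17,"turn": 0}
    - {"tx": 0,"tz": 31,"ty": -17,"turn": 0}
    - {"tx": 0,"tz": 31,"ty": -17,"turn": 0}
    - {"tx": 0,"tz": 31,"ty": -17,"turn": 0}
  claw: 100

```text
time_s: 1.03
tool_pos: [0.3816, 0.4332, 0.2405]
orientation: [[-0.0, -0.096, 0.995], [-0.0, 0.995, 0.096], [-1.0, -0.0, -0.0]]
force: [1.1, 0.8, 0.7]
grip_width: 0.0931
```

Request:
move_arm:
  steps:
    - {"tx": 0,"tz": 31,"ty": -18,"turn": 0}
    - {"tx": 0,"tz": 31,"ty": -18,"turn": 0}
    - {"tx": 0,"tz": 31,"ty": -19,"turn": 0}
    - {"tx": 0,"tz": 29,"ty": -20,"turn": 0}
    - {"tx": 15,"ty": 0,"tz": 0,"turn": 0}
    - {"tx": 15,"ty": 0,"tz": 0,"turn": 0}
    - {"tx": 15,"ty": 0,"tz": 0,"turn": 0}
    - {"tx": 0,"ty": 0,"tz": 0,"turn": 0}
    - {"tx": 0,"ty": 0,"tz": 0,"turn": 0}

```text
time_s: 1.78
tool_pos: [0.5084, 0.3708, 0.1947]
orientation: [[-0.002, -0.096, 0.995], [-0.001, 0.995, 0.096], [-1.0, -0.001, -0.002]]
force: [0.3, -0.4, 0.6]
grip_width: 0.0926
```

Run:
```python
from h import *
s=robot.sense();print(s["tool_pos"],np.round(s["orientation"],3).tolist(),s["time_s"])
T=optics.get_image("top");S=optics.get_image("scene")
a=T[170:270,60:200];b=S[320:420,280:420]
cv2.imwrite("pics/d2.png",cv2.resize(np.hstack([a,b]),None,fx=2.8,fy=2.8,interpolation=cv2.INTER_CUBIC))
```

```text
[0.50837757 0.37079884 0.19471685] [[-0.002, -0.096, 0.995], [-0.001, 0.995, 0.096], [-1.0, -0.001, -0.002]] 1.7833
```

View pics/d2.png

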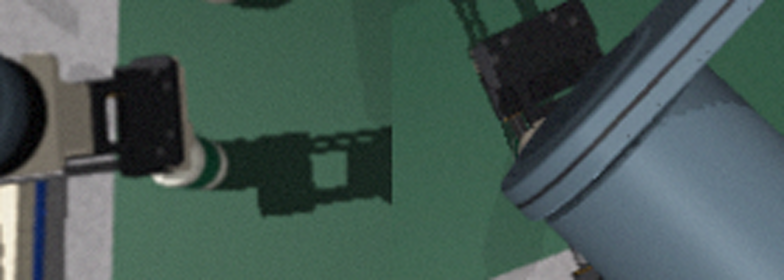

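The arm hides the bottle cap in both views, but the body shows between the jaws at about (190,165). I'll descend and close.

Request:
move_arm:
  steps:
    - {"tx": 25,"ty": 0,"tz": 0,"turn": 0}
    - {"tx": 25,"ty": 0,"tz": 0,"turn": 0}
    - {"tx": 25,"ty": 0,"tz": 0,"turn": 0}
    - {"tx": 17,"ty": 0,"tz": 0,"turn": 0}
    - {"tx": 0,"ty": 0,"tz": 0,"turn": 0}

```text
time_s: 2.3
tool_pos: [0.507, 0.3706, 0.1009]
orientation: [[-0.005, -0.096, 0.995], [-0.002, 0.995, 0.096], [-1.0, -0.002, -0.005]]
force: [-0.9, 0.1, -0.3]
grip_width: 0.0926
```

Request:
move_arm:
  steps:
    - {"tx": 0,"ty": 0,"tz": 0,"turn": 0}
    - {"tx": 0,"ty": 0,"tz": 0,"turn": 0}
    - {"tx": 0,"ty": 0,"tz": 0,"turn": 0}
    - {"tx": 0,"ty": 0,"tz": 0,"turn": 0}
    - {"tx": 0,"ty": 0,"tz": 0,"turn": 0}
    - {"tx": 0,"ty": 0,"tz": 0,"turn": 0}
    - {"tx": 0,"ty": 0,"tz": 0,"turn": 0}
    - {"tx": 0,"ty": 0,"tz": 0,"turn": 0}
    - {"tx": 0,"ty": 0,"tz": 0,"turn": 0}
    - {"tx": 0,"ty": 0,"tz": 0,"turn": 0}
  claw: 0

```text
time_s: 3.13
tool_pos: [0.5089, 0.3712, 0.1036]
orientation: [[-0.0, -0.096, 0.995], [-0.0, 0.995, 0.096], [-1.0, -0.0, -0.0]]
force: [-0.2, -0.5, 0.4]
grip_width: 0.0311
```

Request:
move_arm:
  steps:
    - {"tx": -10,"ty": 0,"tz": 0,"turn": 0}
    - {"tx": -20,"ty": 0,"tz": 0,"turn": 0}
    - {"tx": -20,"ty": 0,"tz": 0,"turn": 0}
    - {"tx": -20,"ty": 0,"tz": 0,"turn": 0}
    - {"tx": -30,"ty": 0,"tz": 0,"turn": 0}
    - {"tx": -30,"ty": 0,"tz": 0,"turn": 0}
    - {"tx": -30,"ty": 0,"tz": 0,"turn": 0}
    - {"tx": -20,"ty": 0,"tz": 0,"turn": 0}
    - {"tx": 0,"ty": 0,"tz": 0,"turn": 0}

```text
time_s: 3.88
tool_pos: [0.5106, 0.3721, 0.2898]
orientation: [[0.009, -0.096, 0.995], [0.004, 0.995, 0.096], [-1.0, 0.003, 0.009]]
force: [0.9, 0.7, -0.8]
grip_width: 0.0294
```

Request:
move_arm:
  steps:
    - {"tx": 0,"ty": -5,"tz": -12,"turn": 0}
    - {"tx": 0,"ty": -15,"tz": -11,"turn": 0}
    - {"tx": 0,"ty": -30,"tz": 0,"turn": 0}
    - {"tx": 0,"ty": -35,"tz": 0,"turn": 0}
    - {"tx": 0,"ty": -35,"tz": 0,"turn": 0}
    - {"tx": 0,"ty": -35,"tz": 0,"turn": 0}
    - {"tx": 0,"ty": -35,"tz": 0,"turn": 0}
    - {"tx": 0,"ty": -35,"tz": 0,"turn": 0}
    - {"tx": 0,"ty": -35,"tz": 0,"turn": 0}
    - {"tx": 0,"ty": -35,"tz": 0,"turn": 0}

```text
time_s: 4.72
tool_pos: [0.5133, 0.0738, 0.2822]
orientation: [[-0.002, -0.096, 0.995], [0.0, 0.995, 0.096], [-1.0, 0.0, -0.002]]
force: [-0.0, 0.0, -1.9]
grip_width: 0.0292
```

Request:
move_arm:
  steps:
    - {"tx": 0,"ty": -35,"tz": 0,"turn": 0}
    - {"tx": 0,"ty": -35,"tz": 0,"turn": 0}
    - {"tx": 0,"ty": -29,"tz": 0,"turn": 0}
    - {"tx": 0,"ty": -15,"tz": 0,"turn": 0}
    - {"tx": 0,"ty": -5,"tz": 0,"turn": 0}
    - {"tx": 0,"ty": 0,"tz": 0,"turn": 0}
    - {"tx": 0,"ty": 0,"tz": 0,"turn": 0}
    - {"tx": 0,"ty": 0,"tz": 0,"turn": 0}

```text
time_s: 5.38
tool_pos: [0.5254, -0.0418, 0.2832]
orientation: [[-0.001, -0.097, 0.995], [0.001, 0.995, 0.097], [-1.0, 0.001, -0.001]]
force: [-0.5, 0.5, -2.0]
grip_width: 0.0296
```

Run:
```python
from h import *
s=robot.sense();print(s["tool_pos"],s["time_s"],s["force"])
T=optics.get_image("top");S=optics.get_image("scene")
a=T[110:270,200:400];b=S[90:250,160:340]
cv2.imwrite("pics/e.png",cv2.resize(np.hstack([a,b]),None,fx=2.1,fy=2.1,interpolation=cv2.INTER_CUBIC))
```

```text
[ 0.5253556  -0.04176275  0.2832268 ] 5.3833 [-0.50102497  0.50617382 -2.03043461]
```

View pics/e.png

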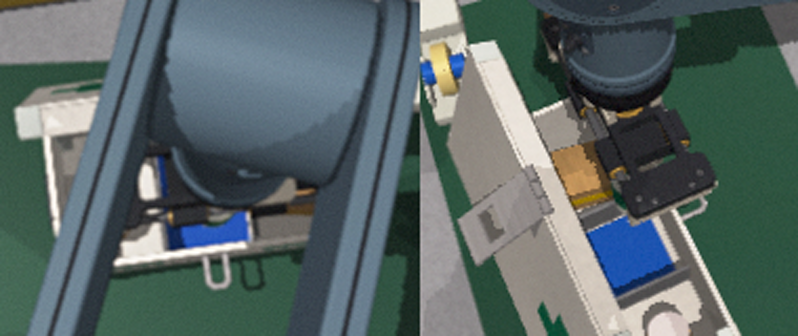

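The top view shows the gripper over the middle compartment, with blue mat visible at (210,230). In the scene view the gripper stays clear of the lid edge. I'll lower it in stages.

Request:
move_arm:
  steps:
    - {"tx": 20,"ty": 0,"tz": 0,"turn": 0}
    - {"tx": 25,"ty": 0,"tz": 0,"turn": 0}
    - {"tx": 25,"ty": 0,"tz": 0,"turn": 0}
    - {"tx": 20,"ty": 0,"tz": 0,"turn": 0}
    - {"tx": 15,"ty": 0,"tz": 0,"turn": 0}
    - {"tx": 10,"ty": 0,"tz": 0,"turn": 0}
    - {"tx": 0,"ty": 0,"tz": 0,"turn": 0}

```text
time_s: 6.07
tool_pos: [0.5244, -0.042, 0.1666]
orientation: [[-0.004, -0.097, 0.995], [0.001, 0.995, 0.097], [-1.0, 0.002, -0.004]]
force: [0.3, 0.8, -1.3]
grip_width: 0.0297
```

Request:
move_arm:
  steps:
    - {"tx": 15,"ty": 0,"tz": 0,"turn": 0}
    - {"tx": 15,"ty": 0,"tz": 0,"turn": 0}
    - {"tx": 12,"ty": 0,"tz": 0,"turn": 0}
    - {"tx": 6,"ty": 0,"tz": 0,"turn": 0}
    - {"tx": 4,"ty": 0,"tz": 0,"turn": 0}
    - {"tx": 2,"ty": 0,"tz": 0,"turn": 0}
    - {"tx": 2,"ty": 0,"tz": 0,"turn": 0}
    - {"tx": 0,"ty": 0,"tz": 0,"turn": 0}
    - {"tx": 0,"ty": 0,"tz": 0,"turn": 0}
    - {"tx": 0,"ty": 0,"tz": 0,"turn": 0}

```text
time_s: 6.9
tool_pos: [0.5261, -0.0432, 0.1132]
orientation: [[0.001, -0.096, 0.995], [-0.0, 0.995, 0.096], [-1.0, -0.0, 0.001]]
force: [-0.1, -0.4, -1.7]
grip_width: 0.0295
```

Request:
move_arm:
  steps:
    - {"tx": 1,"ty": 0,"tz": 0,"turn": 0}
    - {"tx": 0.5,"ty": 0,"tz": 0,"turn": 0}
    - {"tx": 0,"ty": 0,"tz": 0,"turn": 0}
    - {"tx": 0,"ty": 0,"tz": 0,"turn": 0}

```text
time_s: 7.23
tool_pos: [0.5261, -0.0432, 0.1116]
orientation: [[0.001, -0.096, 0.995], [-0.0, 0.995, 0.096], [-1.0, -0.0, 0.001]]
force: [-0.2, 0.7, 2.3]
grip_width: 0.0294
```

Force changed sign, so the bottle is resting on the mat. Releasing.

Request:
move_arm:
  steps:
    - {"tx": 0,"ty": 0,"tz": 0,"turn": 0}
    - {"tx": 0,"ty": 0,"tz": 0,"turn": 0}
    - {"tx": 0,"ty": 0,"tz": 0,"turn": 0}
    - {"tx": 0,"ty": 0,"tz": 0,"turn": 0}
    - {"tx": 0,"ty": 0,"tz": 0,"turn": 0}
    - {"tx": 0,"ty": 0,"tz": 0,"turn": 0}
    - {"tx": 0,"ty": 0,"tz": 0,"turn": 0}
    - {"tx": 0,"ty": 0,"tz": 0,"turn": 0}
  claw: 65

```text
time_s: 7.9
tool_pos: [0.5257, -0.0431, 0.1111]
orientation: [[-0.0, -0.096, 0.995], [0.0, 0.995, 0.096], [-1.0, 0.0, -0.0]]
force: [0.5, -0.0, 0.5]
grip_width: 0.0603
```

Request:
move_arm:
  steps:
    - {"tx": -10,"ty": 0,"tz": 0,"turn": 0}
    - {"tx": -20,"ty": 0,"tz": 0,"turn": 0}
    - {"tx": -30,"ty": 0,"tz": 0,"turn": 0}
    - {"tx": -30,"ty": 0,"tz": 0,"turn": 0}
    - {"tx": -30,"ty": 0,"tz": 0,"turn": 0}
    - {"tx": -30,"ty": 0,"tz": 0,"turn": 0}
    - {"tx": -30,"ty": 0,"tz": 0,"turn": 0}
    - {"tx": -20,"ty": 0,"tz": 0,"turn": 0}
    - {"tx": 0,"ty": 0,"tz": 0,"turn": 0}

```text
time_s: 8.65
tool_pos: [0.5276, -0.0436, 0.3172]
orientation: [[0.009, -0.096, 0.995], [-0.003, 0.995, 0.096], [-1.0, -0.004, 0.009]]
force: [0.4, -1.2, -0.0]
grip_width: 0.0608
```

Request:
move_arm:
  steps:
    - {"tx": -15,"ty": 10,"tz": 0,"turn": 0}
    - {"tx": -15,"ty": 20,"tz": 0,"turn": 0}
    - {"tx": -10,"ty": 20,"tz": 10,"turn": 0}
    - {"tx": 0,"ty": 15,"tz": 25,"turn": 0}
    - {"tx": 0,"ty": 5,"tz": 30,"turn": 0}
    - {"tx": 0,"ty": 0,"tz": 30,"turn": 0}
    - {"tx": 0,"ty": 0,"tz": 30,"turn": 0}
    - {"tx": 0,"ty": 0,"tz": 25,"turn": 0}
    - {"tx": 0,"ty": 0,"tz": 5,"turn": 0}
    - {"tx": 0,"ty": 0,"tz": 0,"turn": 0}
  claw: 0

```text
time_s: 9.48
tool_pos: [0.6739, 0.0415, 0.349]
orientation: [[-0.003, -0.096, 0.995], [0.0, 0.995, 0.096], [-1.0, 0.001, -0.003]]
force: [0.1, -0.7, 0.1]
grip_width: 0.0016
```

Run:
```python
from h import *
s=robot.sense();print(s["tool_pos"],s["time_s"],s["force"],s["grip_width"])
T=optics.get_image("top");S=optics.get_image("scene")
a=T[80:260,190:400];b=S[70:250,130:340]
cv2.imwrite("pics/f.png",cv2.resize(np.hstack([a,b]),None,fx=1.9,fy=1.9,interpolation=cv2.INTER_CUBIC))
```

```text
[0.67393804 0.04149616 0.34903574] 9.4833 [ 0.07475086 -0.71269106  0.11353996] 0.001592190903168919
```

View pics/f.png

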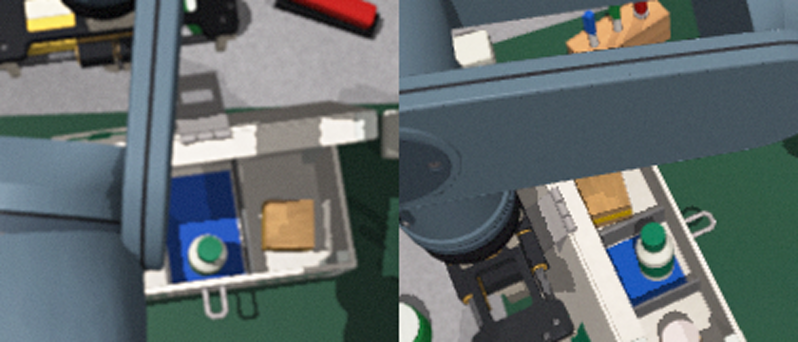

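The bottle stands upright on the mat: cap at top view (210,250) and scene view (652,237). The gripper is now behind the lid.

Request:
move_arm:
  steps:
    - {"tx": 15,"ty": 0,"tz": 0,"turn": 0}
    - {"tx": 15,"ty": 0,"tz": 0,"turn": 0}
    - {"tx": 15,"ty": 0,"tz": 0,"turn": 0}
    - {"tx": 15,"ty": 0,"tz": 0,"turn": 0}
    - {"tx": 0,"ty": 0,"tz": 0,"turn": 0}
    - {"tx": 0,"ty": 0,"tz": 0,"turn": 0}

```text
time_s: 10.08
tool_pos: [0.6719, 0.0413, 0.2915]
orientation: [[-0.001, -0.096, 0.995], [0.0, 0.995, 0.096], [-1.0, 0.0, -0.001]]
force: [1.1, 0.5, -0.5]
grip_width: 0.0004
```

Request:
move_arm:
  steps:
    - {"tx": 1,"ty": 0,"tz": -12,"turn": 0}
    - {"tx": 1,"ty": 0,"tz": -12,"turn": 0}
    - {"tx": 1,"ty": 0,"tz": -12,"turn": 0}
    - {"tx": 2,"ty": 0,"tz": -12,"turn": 0}
    - {"tx": 2,"ty": 0,"tz": -12,"turn": 0}
    - {"tx": 4,"ty": 0,"tz": -11,"turn": 0}
    - {"tx": 4,"ty": 0,"tz": -11,"turn": 0}

```text
time_s: 10.67
tool_pos: [0.5926, 0.0334, 0.2791]
orientation: [[0.007, -0.096, 0.995], [-0.001, 0.995, 0.096], [-1.0, -0.001, 0.007]]
force: [2.9, -0.9, -1.1]
grip_width: 0.0007
```

Request:
move_arm:
  steps:
    - {"tx": 6,"ty": 0,"tz": -11,"turn": 0}
    - {"tx": 6,"ty": 0,"tz": -10,"turn": 0}
    - {"tx": 7,"ty": 0,"tz": -10,"turn": 0}
    - {"tx": 7,"ty": 0,"tz": -9,"turn": 0}
    - {"tx": 8,"ty": 0,"tz": -9,"turn": 0}
    - {"tx": 8,"ty": 0,"tz": -8,"turn": 0}
    - {"tx": 9,"ty": 0,"tz": -7,"turn": 0}
    - {"tx": 10,"ty": 0,"tz": -7,"turn": 0}

```text
time_s: 11.33
tool_pos: [0.5221, 0.0264, 0.2177]
orientation: [[0.006, -0.096, 0.995], [-0.001, 0.995, 0.096], [-1.0, -0.002, 0.006]]
force: [2.3, 0.5, 0.7]
grip_width: 0.0005
```

Request:
move_arm:
  steps:
    - {"tx": 10,"ty": 0,"tz": -6,"turn": 0}
    - {"tx": 10,"ty": 0,"tz": -5,"turn": 0}
    - {"tx": 14,"ty": 0,"tz": -6,"turn": 0}
    - {"tx": 8,"ty": 0,"tz": -2,"turn": 0}
    - {"tx": 6,"ty": 0,"tz": -2,"turn": 0}
    - {"tx": 3,"ty": 0,"tz": 0,"turn": 0}
    - {"tx": 0,"ty": 0,"tz": 0,"turn": 0}
    - {"tx": 0,"ty": 0,"tz": 0,"turn": 0}

```text
time_s: 12.0
tool_pos: [0.5002, 0.0246, 0.1653]
orientation: [[0.001, -0.096, 0.995], [-0.0, 0.995, 0.096], [-1.0, -0.0, 0.001]]
force: [-3.3, -0.9, 5.0]
grip_width: 0.0002
```

Request:
move_arm:
  steps:
    - {"tx": 1,"ty": 0,"tz": 0,"turn": 0}
    - {"tx": 1,"ty": 0,"tz": 0,"turn": 0}
    - {"tx": 1,"ty": 0,"tz": 0,"turn": 0}
    - {"tx": 1,"ty": 0,"tz": 0,"turn": 0}
    - {"tx": 0,"ty": 0,"tz": 0,"turn": 0}
    - {"tx": 0,"ty": 0,"tz": 0,"turn": 0}

```text
time_s: 12.5
tool_pos: [0.5003, 0.0246, 0.165]
orientation: [[0.003, -0.096, 0.995], [-0.001, 0.995, 0.096], [-1.0, -0.001, 0.002]]
force: [-13.2, 1.3, 33.7]
grip_width: 0.0005
```

The lid is shut: 34 N with the fingertips at z = 0.143, which matches the closed lid height. Next I bring the fingers behind the hasp.

Request:
move_arm:
  steps:
    - {"tx": -12,"ty": 0,"tz": 0,"turn": 0}
    - {"tx": -20,"ty": 0,"tz": 0,"turn": 0}
    - {"tx": 0,"ty": 0,"tz": 15,"turn": 0}
    - {"tx": 0,"ty": 0,"tz": 25,"turn": 0}
    - {"tx": 0,"ty": 0,"tz": 25,"turn": 0}
    - {"tx": 0,"ty": 0,"tz": 20,"turn": 0}
    - {"tx": 0,"ty": 0,"tz": 0,"turn": 0}
    - {"tx": 0,"ty": 0,"tz": 0,"turn": 0}

```text
time_s: 13.17
tool_pos: [0.585, 0.0329, 0.1919]
orientation: [[-0.001, -0.096, 0.995], [-0.0, 0.995, 0.096], [-1.0, 0.0, -0.001]]
force: [-0.1, 0.1, -0.4]
grip_width: 0.0005
```

Run:
```python
from h import *
s=robot.sense();print(s["tool_pos"],s["time_s"],s["force"],s["grip_width"])
T=optics.get_image("top");S=optics.get_image("scene")
a=T[110:290,190:400];b=S[80:260,180:390]
cv2.imwrite("pics/g.png",cv2.resize(np.hstack([a,b]),None,fx=1.9,fy=1.9,interpolation=cv2.INTER_CUBIC))
```

```text
[0.58504737 0.03292128 0.19192418] 13.1667 [-0.06893684  0.14279857 -0.44637975] 0.0005418682671495071
```

View pics/g.png

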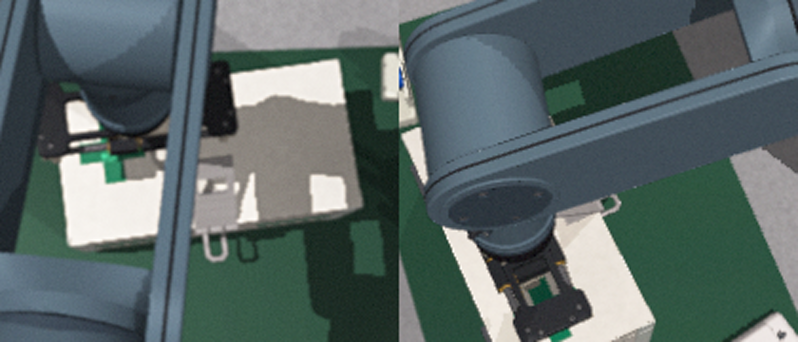

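The lid lies flat and shut. The hasp leans back over it, with its tip at about (215,160) in the crop, ahead of the fingers.

Request:
move_arm:
  steps:
    - {"tx": 0,"ty": -20,"tz": 0,"turn": 0}
    - {"tx": 0,"ty": -25,"tz": 0,"turn": 0}
    - {"tx": 0,"ty": -20,"tz": 0,"turn": 0}
    - {"tx": 0,"ty": -5,"tz": 0,"turn": 0}
    - {"tx": 0,"ty": 0,"tz": -10,"turn": 0}
    - {"tx": 0,"ty": 0,"tz": -13,"turn": 0}
    - {"tx": 0,"ty": 0,"tz": -13,"turn": 0}
    - {"tx": 0,"ty": 0,"tz": -13,"turn": 0}

```text
time_s: 13.93
tool_pos: [0.5515, -0.0411, 0.1982]
orientation: [[0.026, -0.095, 0.995], [-0.001, 0.996, 0.095], [-1.0, -0.003, 0.026]]
force: [22.9, 2.0, 22.9]
grip_width: 0.0009
```

Request:
move_arm:
  steps:
    - {"tx": 0,"ty": 0,"tz": -10,"turn": 0}
    - {"tx": 0,"ty": 0,"tz": -10,"turn": 0}
    - {"tx": 0,"ty": 0,"tz": -10,"turn": 0}
    - {"tx": 0,"ty": 0,"tz": -10,"turn": 0}
    - {"tx": 0,"ty": 0,"tz": -10,"turn": 0}
    - {"tx": 0,"ty": 0,"tz": 0,"turn": 0}

```text
time_s: 14.43
tool_pos: [0.4902, -0.0459, 0.1916]
orientation: [[-0.003, -0.096, 0.995], [0.001, 0.995, 0.096], [-1.0, 0.001, -0.003]]
force: [-0.7, -0.1, -0.1]
grip_width: 0.0004
```

A transient of 23 N appeared and then cleared, so I'll check the hasp.

Run:
```python
from h import *
T=optics.get_image("top");S=optics.get_image("scene")
a=T[130:290,230:390];b=S[100:260,210:370]
cv2.imwrite("pics/i.png",cv2.resize(np.hstack([a,b]),None,fx=2.5,fy=2.5,interpolation=cv2.INTER_CUBIC))
```

```text
(no output)
```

View pics/i.png

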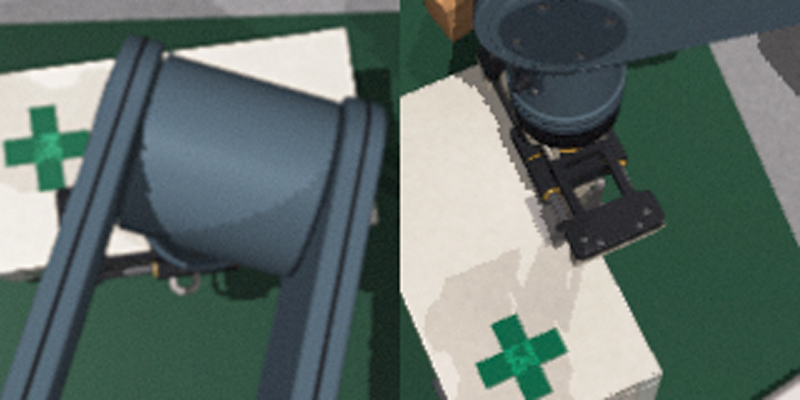

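The crop is ambiguous, with a grey plate at about (555,220) in the scene half. I'll project the candidate hasp angles to compare.

Run:
```python
from h import *
c=np.array([.571,-.039]);e=np.array([.9953,.0964]);f=np.array([-.0964,.9953])
W=lambda x,y,z:[*(c+x*e+y*f),z]
px=lambda P:np.round((proj("scene",P)-[210,100])*2.5+[400,0]).astype(int).tolist()
for y in(-.024,.024):print("hinge",y,px(W(-.088,y,.139)))
for a in(1.57,2.2,2.6,2.9,3.14,3.5,4.08,4.3):
    print(a,[px(W(-.088-.087*np.sin(a),y,.139-.087*np.cos(a))) for y in(-.024,.024)])
print("fingertip",px(W(-.083,0,.17)))
S=cv2.imread("pics/i.png")
cv2.imwrite("pics/i2.png",cv2.resize(S[120:280,480:680],None,fx=4,fy=4,interpolation=cv2.INTER_CUBIC))
```

```text
hinge -0.024 [567, 182]
hinge 0.024 [590, 228]
1.57 [[655, 145], [679, 190]]
2.2 [[641, 126], [667, 173]]
2.6 [[615, 125], [641, 174]]
2.9 [[589, 131], [614, 180]]
3.14 [[566, 140], [591, 189]]
3.5 [[531, 157], [556, 207]]
4.08 [[489, 191], [513, 240]]
4.3 [[480, 203], [503, 251]]
fingertip [573, 194]
```

View pics/i2.png

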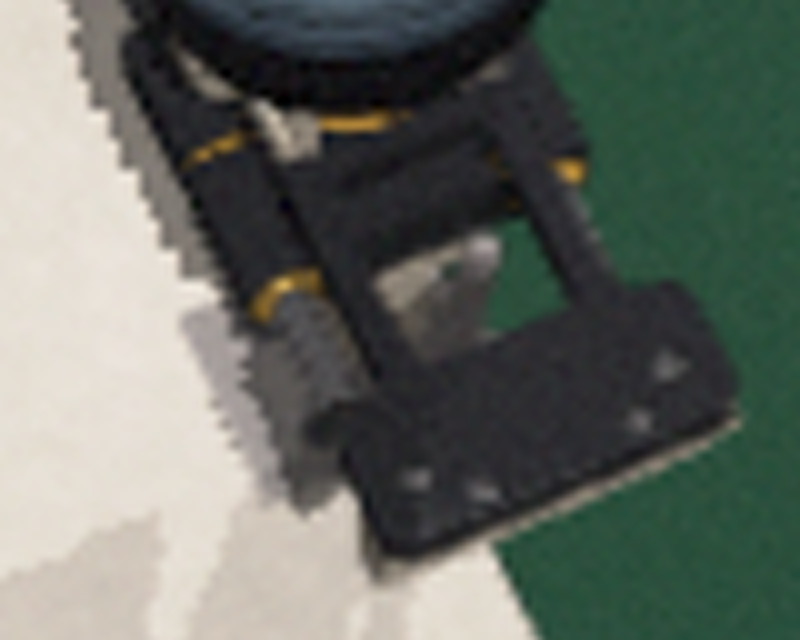

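The hasp now stands upright just ahead of the fingers: the free-end corner at crop (602,181) matches an angle of about 3.0. Continuing the arc round the front.

Request:
move_arm:
  steps:
    - {"tx": 1,"ty": 0,"tz": -7,"turn": 0}
    - {"tx": 1,"ty": 0,"tz": -7,"turn": 0}
    - {"tx": 4,"ty": 0,"tz": -8,"turn": 0}
    - {"tx": 7,"ty": 0,"tz": -8,"turn": 0}
    - {"tx": 8,"ty": 0,"tz": -5,"turn": 0}
    - {"tx": 8,"ty": 0,"tz": -4,"turn": 0}
    - {"tx": 0,"ty": 0,"tz": 0,"turn": 0}

```text
time_s: 15.12
tool_pos: [0.4518, -0.0496, 0.1612]
orientation: [[-0.004, -0.096, 0.995], [0.001, 0.995, 0.096], [-1.0, 0.002, -0.004]]
force: [-0.1, 0.7, -0.7]
grip_width: 0.0005
```

Request:
move_arm:
  steps:
    - {"tx": 8,"ty": 0,"tz": -1,"turn": 0}
    - {"tx": 8,"ty": 0,"tz": 0,"turn": 0}
    - {"tx": 6,"ty": 0,"tz": 3,"turn": 0}
    - {"tx": 6,"ty": 0,"tz": 5,"turn": 0}
    - {"tx": 0,"ty": 0,"tz": 0,"turn": 0}
    - {"tx": 0,"ty": 0,"tz": 0,"turn": 0}

```text
time_s: 15.62
tool_pos: [0.4611, -0.0492, 0.1344]
orientation: [[-0.001, -0.096, 0.995], [0.0, 0.995, 0.096], [-1.0, 0.001, -0.001]]
force: [0.3, -0.4, -0.5]
grip_width: 0.0003
```

Request:
move_arm:
  steps:
    - {"tx": 3,"ty": 0,"tz": 4,"turn": 0}
    - {"tx": 2,"ty": 0,"tz": 4,"turn": 0}
    - {"tx": 0,"ty": 0,"tz": 3,"turn": 0}
    - {"tx": 0,"ty": 0,"tz": 2,"turn": 0}
    - {"tx": 0,"ty": 0,"tz": 0,"turn": 0}
    - {"tx": 0,"ty": 0,"tz": 0,"turn": 0}

```text
time_s: 16.12
tool_pos: [0.4707, -0.0483, 0.1297]
orientation: [[-0.008, -0.097, 0.995], [-0.001, 0.995, 0.097], [-1.0, 0.0, -0.008]]
force: [-11.1, -3.7, 7.0]
grip_width: 0.0002
```

Request:
move_arm:
  steps:
    - {"tx": 0,"ty": 0,"tz": 1,"turn": 0}
    - {"tx": 0,"ty": 0,"tz": 1,"turn": 0}
    - {"tx": 0,"ty": 0,"tz": 0,"turn": 0}
    - {"tx": 0,"ty": 0,"tz": 0,"turn": 0}

```text
time_s: 16.45
tool_pos: [0.4708, -0.0483, 0.1297]
orientation: [[-0.011, -0.097, 0.995], [-0.001, 0.995, 0.097], [-1.0, 0.0, -0.011]]
force: [-19.0, -5.3, 12.6]
grip_width: 0.0004
```

The hasp is stopped against the front: force rises with no further movement. Backing off and going over the pin.

Request:
move_arm:
  steps:
    - {"tx": 0,"ty": 0,"tz": -10,"turn": 0}
    - {"tx": -5,"ty": 0,"tz": -15,"turn": 0}
    - {"tx": -30,"ty": 0,"tz": -5,"turn": 0}
    - {"tx": -30,"ty": -10,"tz": -5,"turn": 0}
    - {"tx": -30,"ty": -20,"tz": -5,"turn": 0}
    - {"tx": -15,"ty": -30,"tz": -5,"turn": 0}
    - {"tx": 0,"ty": -35,"tz": -5,"turn": 0}
    - {"tx": 0,"ty": -35,"tz": -5,"turn": 0}
    - {"tx": 0,"ty": -35,"tz": -5,"turn": 0}
    - {"tx": 0,"ty": -35,"tz": -5,"turn": 0}
  claw: 45

```text
time_s: 17.28
tool_pos: [0.4306, -0.2551, 0.2407]
orientation: [[0.002, -0.096, 0.995], [-0.001, 0.995, 0.096], [-1.0, -0.001, 0.002]]
force: [0.9, 0.2, 0.3]
grip_width: 0.0417
```

Request:
move_arm:
  steps:
    - {"tx": 0,"ty": -35,"tz": -5,"turn": 0}
    - {"tx": 0,"ty": -35,"tz": -5,"turn": 0}
    - {"tx": 0,"ty": -35,"tz": 0,"turn": 0}
    - {"tx": 0,"ty": -20,"tz": 0,"turn": 0}
    - {"tx": 0,"ty": -8,"tz": 0,"turn": 0}
    - {"tx": 0,"ty": 0,"tz": 0,"turn": 0}
    - {"tx": 0,"ty": 0,"tz": 0,"turn": 0}
    - {"tx": 0,"ty": 0,"tz": 0,"turn": 0}

```text
time_s: 17.95
tool_pos: [0.4334, -0.385, 0.2402]
orientation: [[-0.0, -0.097, 0.995], [0.001, 0.995, 0.097], [-1.0, 0.001, 0.0]]
force: [-0.6, 0.3, 0.1]
grip_width: 0.0418
```

Run:
```python
from h import *
s=robot.sense();print(s["tool_pos"],s["time_s"],s["force"],s["grip_width"])
d=np.array([.4315,-.387])-s["tool_pos"][:2];e=np.array([.9953,.0964]);f=np.array([-.0964,.9953]);print("to pin tz,ty",d@e*1e3,d@f*1e3)
T=optics.get_image("top");S=optics.get_image("scene");cv2.imwrite("pics/j.png",T);cv2.imwrite("pics/js.png",S)
c=np.array([.571,-.039]);W=lambda x,y,z:[*(c+x*e+y*f),z]
for n in("top","scene"): print(n,"stap end",proj(n,W(-.123,0,.087)),"loop",proj(n,W(-.107,0,.09)),"hasp tip home",proj(n,W(-.09,0,.052)))
g=cv2.cvtColor(T,cv2.COLOR_BGR2HSV)
print("top sat");print(g[224:252,290:322,1])
g=cv2.cvtColor(S,cv2.COLOR_BGR2HSV);u,v=proj("scene",W(-.107,0,.09)).astype(int)
print("scene sat",u,v);print(g[v-14:v+14,u-16:u+16,1])
```

```text
[ 0.43339239 -0.38499113  0.2401659 ] 17.95 [-0.57480159  0.33629909  0.12459972] 0.04180468743306218
to pin tz,ty -2.0771523048499616 -1.8170056836593964
top stap end [304.47758555 246.03256334] loop [303.5878603  238.88938386] hasp tip home [301.71497202 232.55429805]
scene stap end [295.11346981 184.65388924] loop [288.87461384 186.89485828] hasp tip home [282.19257022 195.56604262]
top sat
[[ 16  19  11  12   9  14  13  11   9  12  11   9   9  11  11   9   8  12
   11  11   9  12   6  16  15  15  13  12  12  14  12  14]
 [ 18  18  15  11  14  11  15  11  14   9  11  15  11  12  10  12  11  11
   11   7  13   9   9  13  15  14  10  12  16  20  18  17]
 [ 15  18  15  12  12   9  12  11   8  11  11  10   9  10  12  13  12   8
   12   9  12   6   9  12  16  17  14  18  21  23  22  21]
 [ 13  19  15  12   9   9  14  14  11  12  12   8   9  11  13   5   8  14
   11  10  14   9  10  11  18  16  20  15  27  27  24  22]
 [ 14  18  14  10  12  11  11  11   6   9  13  13   8  12  17  10  12  14
   11  15  12  13  11  15  12  21  29  28  26  21  29  30]
 [ 19  20  16  13  11  12  10  14  12 
[... 6064 characters left out ...]
6 118 119 119 118 113 119 110 128]
 [ 15  15  17  22  23  20  20  21  20  24  22  20  20  21  25  28 118 118
  128 123 111 108 119 118 108 110 109 118 134 114 129 121]
 [ 22  20  24  19  20  20  21  20  22  21  21  19  23  21  19  29  92 123
  121 129 116 123 107 113 116 120 124 120 108 138 119 112]
 [ 19  20  24  20  19  20  21  23  24  21  19  20  21  20  21  26  23 113
  121 112 122 116 123 113 119 121 121 119 116 123 109 121]
 [ 21  22  21  20  24  24  21  21  21  21  23  21  19  23  24  21  24  78
  115 110 124 121 126 108 114 127 116 126 120 114 120 119]
 [ 20  20  20  21  23  22  23  21  22  23  22  21  20  20  23  20  26  25
  113 121 113 129 123 124 116 123 118 121 116 124 114 124]]
```

Staple measured numerically. Its centreline agrees to under 0.5 mm in y, and the chest sits about 2 mm nearer the robot, so the loop is at (0.4625, -0.0493). Next I grip the pin.

Request:
move_arm:
  steps:
    - {"tx": 20,"ty": -2,"tz": -2,"turn": 0}
    - {"tx": 25,"ty": 0,"tz": 0,"turn": 0}
    - {"tx": 25,"ty": 0,"tz": 0,"turn": 0}
    - {"tx": 25,"ty": 0,"tz": 0,"turn": 0}
    - {"tx": 25,"ty": 0,"tz": 0,"turn": 0}
    - {"tx": 15,"ty": 0,"tz": 0,"turn": 0}
    - {"tx": 7,"ty": 0,"tz": 0,"turn": 0}
    - {"tx": 0,"ty": 0,"tz": 0,"turn": 0}
    - {"tx": 0,"ty": 0,"tz": 0,"turn": 0}

```text
time_s: 18.8
tool_pos: [0.4319, -0.3885, 0.0989]
orientation: [[0.0, -0.097, 0.995], [-0.001, 0.995, 0.097], [-1.0, -0.001, 0.0]]
force: [0.2, 0.1, 0.2]
grip_width: 0.0419
```

Request:
move_arm:
  steps:
    - {"tx": 0,"ty": 0,"tz": 0,"turn": 0}
    - {"tx": 0,"ty": 0,"tz": 0,"turn": 0}
    - {"tx": 0,"ty": 0,"tz": 0,"turn": 0}
    - {"tx": 0,"ty": 0,"tz": 0,"turn": 0}
    - {"tx": 0,"ty": 0,"tz": 0,"turn": 0}
    - {"tx": 0,"ty": 0,"tz": 0,"turn": 0}
  claw: 0

```text
time_s: 19.3
tool_pos: [0.4315, -0.3877, 0.0986]
orientation: [[0.0, -0.096, 0.995], [0.002, 0.995, 0.096], [-1.0, 0.002, 0.0]]
force: [0.2, 5.6, 5.4]
grip_width: 0.0173
```

The grip is on at 17.3 mm, but 5.6 N sideways says the pin sits slightly to +y. I'll reopen, shift and regrip so that it isn't tilted.

Request:
move_arm:
  steps:
    - {"tx": 0,"ty": 0,"tz": 0,"turn": 0}
    - {"tx": 0,"ty": 1.5,"tz": 0,"turn": 0}
    - {"tx": 0,"ty": 1.5,"tz": 0,"turn": 0}
    - {"tx": 0,"ty": 0,"tz": 0,"turn": 0}
  claw: 45

```text
time_s: 19.63
tool_pos: [0.4311, -0.3858, 0.0981]
orientation: [[-0.0, -0.096, 0.995], [-0.0, 0.995, 0.096], [-1.0, -0.0, -0.0]]
force: [-0.4, -0.0, 0.4]
grip_width: 0.0386
```

Request:
move_arm:
  steps:
    - {"tx": 0,"ty": 0,"tz": 0,"turn": 0}
    - {"tx": 0,"ty": 0,"tz": 0,"turn": 0}
    - {"tx": 0,"ty": 0,"tz": 0,"turn": 0}
    - {"tx": 0,"ty": 0,"tz": 0,"turn": 0}
    - {"tx": 0,"ty": 0,"tz": 0,"turn": 0}
    - {"tx": 0,"ty": 0,"tz": 0,"turn": 0}
  claw: 0

```text
time_s: 20.13
tool_pos: [0.4311, -0.3859, 0.0981]
orientation: [[0.0, -0.096, 0.995], [-0.0, 0.995, 0.096], [-1.0, -0.0, -0.0]]
force: [-0.2, 0.1, -0.4]
grip_width: 0.0175
```

Request:
move_arm:
  steps:
    - {"tx": -10,"ty": 0,"tz": 0,"turn": 0}
    - {"tx": -20,"ty": 0,"tz": 0,"turn": 0}
    - {"tx": -30,"ty": 0,"tz": 0,"turn": 0}
    - {"tx": -30,"ty": 0,"tz": 0,"turn": 0}
    - {"tx": -30,"ty": 0,"tz": 0,"turn": 0}
    - {"tx": -20,"ty": 15,"tz": 0,"turn": 0}
    - {"tx": -10,"ty": 25,"tz": 5,"turn": 0}
    - {"tx": 0,"ty": 35,"tz": 8,"turn": 0}
    - {"tx": 0,"ty": 35,"tz": 8,"turn": 0}
    - {"tx": 0,"ty": 35,"tz": 8,"turn": 0}

```text
time_s: 20.97
tool_pos: [0.4459, -0.2374, 0.2492]
orientation: [[0.001, -0.095, 0.995], [-0.001, 0.995, 0.095], [-1.0, -0.001, 0.001]]
force: [0.2, 0.0, -0.3]
grip_width: 0.0171
```

Request:
move_arm:
  steps:
    - {"tx": 0,"ty": 35,"tz": 8,"turn": 0}
    - {"tx": 0,"ty": 35,"tz": 8,"turn": 0}
    - {"tx": 0,"ty": 35,"tz": 8,"turn": 0}
    - {"tx": 0,"ty": 35,"tz": 6,"turn": 0}
    - {"tx": 0,"ty": 27,"tz": 5,"turn": 0}
    - {"tx": 0,"ty": 15,"tz": 0,"turn": 0}
    - {"tx": 0,"ty": 5,"tz": 0,"turn": 0}
    - {"tx": 0,"ty": 0,"tz": 0,"turn": 0}
    - {"tx": 0,"ty": 0,"tz": 0,"turn": 0}
    - {"tx": 0,"ty": 0,"tz": 0,"turn": 0}

```text
time_s: 21.8
tool_pos: [0.4632, -0.0503, 0.2484]
orientation: [[0.0, -0.095, 0.995], [-0.001, 0.995, 0.095], [-1.0, -0.001, 0.0]]
force: [-0.2, -0.9, -1.5]
grip_width: 0.0175
```

Run:
```python
from h import *
s=robot.sense();p=s["tool_pos"];print(p,s["time_s"],s["force"],s["grip_width"])
d=np.array([.4625,-.0493])-p[:2];e=np.array([.9953,.0964]);f=np.array([-.0964,.9953]);print("to loop tz,ty",d@e*1e3,d@f*1e3)
for n in("top","scene"):
    im=optics.get_image(n);cv2.imwrite(f"pics/k{n}.png",im)
    u,v=proj(n,[p[0],p[1],p[2]]).astype(int)
    print(n,u,v,"expect pin shank tip",proj(n,[p[0],p[1],p[2]-.083]),"collar",proj(n,[p[0],p[1],p[2]-.038]))
    for c,st in blobs(im,(0,120,50),(8,255,255),(u-30,v-30,u+30,v+30),4):print(c,st)
```

```text
[ 0.46317324 -0.05026101  0.24838063] 21.8 [-0.22948859 -0.92576869 -1.54764548] 0.017483243814074127
to loop tz,ty -0.5774313232578139 1.0213914362107137
top 308 235 expect pin shank tip [306.086022   237.55836229] collar [307.49835681 236.24394761]
scene 290 156 expect pin shank tip [289.78814031 173.38663679] collar [290.12905097 164.66151399]
```

Request:
move_arm:
  steps:
    - {"tx": 15,"ty": 1,"tz": -0.5,"turn": 0}
    - {"tx": 20,"ty": 0,"tz": 0,"turn": 0}
    - {"tx": 20,"ty": 0,"tz": 0,"turn": 0}
    - {"tx": 10,"ty": 0,"tz": 0,"turn": 0}
    - {"tx": 5,"ty": 0,"tz": 0,"turn": 0}
    - {"tx": 0,"ty": 0,"tz": 0,"turn": 0}
    - {"tx": 0,"ty": 0,"tz": 0,"turn": 0}

```text
time_s: 22.48
tool_pos: [0.4628, -0.0487, 0.1786]
orientation: [[0.0, -0.095, 0.995], [-0.0, 0.995, 0.095], [-1.0, -0.0, 0.0]]
force: [-0.1, 0.1, 0.3]
grip_width: 0.0176
```

Request:
move_arm:
  steps:
    - {"tx": 3,"ty": 0,"tz": 0,"turn": 0}
    - {"tx": 3,"ty": 0,"tz": 0,"turn": 0}
    - {"tx": 3,"ty": 0,"tz": 0,"turn": 0}
    - {"tx": 3,"ty": 0,"tz": 0,"turn": 0}
    - {"tx": 3,"ty": 0,"tz": 0,"turn": 0}
    - {"tx": 0,"ty": 0,"tz": 0,"turn": 0}

```text
time_s: 22.98
tool_pos: [0.462, -0.048, 0.1625]
orientation: [[-0.001, -0.096, 0.995], [0.0, 0.995, 0.096], [-1.0, 0.0, -0.001]]
force: [-0.2, -0.1, -0.2]
grip_width: 0.0177
```

The shank end is 10 mm below the wire top with no contact force, so it is in the loop. Continuing down.

Request:
move_arm:
  steps:
    - {"tx": 4,"ty": 0,"tz": 0,"turn": 0}
    - {"tx": 5,"ty": 0,"tz": 0,"turn": 0}
    - {"tx": 5,"ty": 0,"tz": 0,"turn": 0}
    - {"tx": 5,"ty": 0,"tz": 0,"turn": 0}
    - {"tx": 5,"ty": 0,"tz": 0,"turn": 0}
    - {"tx": 4,"ty": 0,"tz": 0,"turn": 0}
    - {"tx": 3,"ty": 0,"tz": 0,"turn": 0}
    - {"tx": 0,"ty": 0,"tz": 0,"turn": 0}
    - {"tx": 0,"ty": 0,"tz": 0,"turn": 0}
    - {"tx": 0,"ty": 0,"tz": 0,"turn": 0}

```text
time_s: 23.82
tool_pos: [0.4626, -0.0483, 0.1323]
orientation: [[0.0, -0.096, 0.995], [-0.0, 0.995, 0.096], [-1.0, -0.0, 0.0]]
force: [-0.3, 0.3, -0.8]
grip_width: 0.0171
```

Request:
move_arm:
  steps:
    - {"tx": 1,"ty": 0,"tz": 0,"turn": 0}
    - {"tx": 1,"ty": 0,"tz": 0,"turn": 0}
    - {"tx": 0.5,"ty": 0,"tz": 0,"turn": 0}
    - {"tx": 0,"ty": 0,"tz": 0,"turn": 0}
    - {"tx": 0,"ty": 0,"tz": 0,"turn": 0}

```text
time_s: 24.23
tool_pos: [0.4624, -0.0482, 0.1297]
orientation: [[0.0, -0.096, 0.995], [-0.0, 0.995, 0.096], [-1.0, -0.0, 0.0]]
force: [-0.9, 0.2, 0.0]
grip_width: 0.0172
```

Collar is expected to seat at TCP z ≈ 0.128, so about 2 mm more.

Request:
move_arm:
  steps:
    - {"tx": 1,"ty": 0,"tz": 0,"turn": 0}
    - {"tx": 0.7,"ty": 0,"tz": 0,"turn": 0}
    - {"tx": 0,"ty": 0,"tz": 0,"turn": 0}
    - {"tx": 0,"ty": 0,"tz": 0,"turn": 0}
    - {"tx": 0,"ty": 0,"tz": 0,"turn": 0}

```text
time_s: 24.65
tool_pos: [0.4625, -0.0482, 0.128]
orientation: [[0.0, -0.096, 0.995], [-0.0, 0.995, 0.096], [-1.0, -0.0, 0.0]]
force: [-0.0, -0.4, 0.8]
grip_width: 0.0172
```

Request:
move_arm:
  steps:
    - {"tx": 0,"ty": 0,"tz": 0,"turn": 0}
    - {"tx": 0,"ty": 0,"tz": 0,"turn": 0}
    - {"tx": 0,"ty": 0,"tz": 0,"turn": 0}
    - {"tx": 0,"ty": 0,"tz": 0,"turn": 0}
    - {"tx": 0,"ty": 0,"tz": 0,"turn": 0}
    - {"tx": 0,"ty": 0,"tz": 0,"turn": 0}
  claw: 45

```text
time_s: 25.15
tool_pos: [0.4624, -0.0482, 0.1279]
orientation: [[-0.0, -0.096, 0.995], [0.0, 0.995, 0.096], [-1.0, 0.0, -0.0]]
force: [0.8, 0.0, 0.7]
grip_width: 0.0417
```

Request:
move_arm:
  steps:
    - {"tx": -10,"ty": 0,"tz": 0,"turn": 0}
    - {"tx": -20,"ty": 0,"tz": 0,"turn": 0}
    - {"tx": -25,"ty": 0,"tz": 0,"turn": 0}
    - {"tx": -25,"ty": 0,"tz": 0,"turn": 0}
    - {"tx": -25,"ty": 0,"tz": 0,"turn": 0}
    - {"tx": -15,"ty": 20,"tz": -10,"turn": 0}
    - {"tx": 0,"ty": 30,"tz": -10,"turn": 0}
    - {"tx": 0,"ty": 35,"tz": -10,"turn": 0}
    - {"tx": 0,"ty": 35,"tz": -10,"turn": 0}
    - {"tx": 0,"ty": 35,"tz": -10,"turn": 0}

```text
time_s: 25.98
tool_pos: [0.397, 0.1023, 0.2482]
orientation: [[0.001, -0.095, 0.996], [0.0, 0.996, 0.095], [-1.0, 0.0, 0.001]]
force: [0.5, -0.1, -0.0]
grip_width: 0.0419
```

Request:
move_arm:
  steps:
    - {"tx": 0,"ty": 35,"tz": -10,"turn": 0}
    - {"tx": 0,"ty": 35,"tz": -10,"turn": 0}
    - {"tx": 0,"ty": 35,"tz": -10,"turn": 0}
    - {"tx": 0,"ty": 35,"tz": -10,"turn": 0}
    - {"tx": 0,"ty": 20,"tz": 0,"turn": 0}
    - {"tx": 0,"ty": 0,"tz": 0,"turn": 0}
    - {"tx": 0,"ty": 0,"tz": 0,"turn": 0}

```text
time_s: 26.57
tool_pos: [0.3422, 0.2573, 0.2479]
orientation: [[-0.0, -0.099, 0.995], [-0.001, 0.995, 0.099], [-1.0, -0.001, -0.0]]
force: [-0.2, -0.8, -0.6]
grip_width: 0.0419
```

Run:
```python
from h import *
T=optics.get_image("top");S=optics.get_image("scene")
cv2.imwrite("pics/lt.png",T);cv2.imwrite("pics/ls.png",S)
cs=[];
for n,im in(("top",T),("scene",S)):
    u,v=proj(n,[.4625,-.0493,.12]).astype(int)
    b=blobs(im,(0,120,50),(8,255,255),(u-15,v-15,u+15,v+15),6);print(n,b,"expect handle z .095/.145",proj(n,[.4625,-.0493,.095]),proj(n,[.4625,-.0493,.145]))
    cs.append(b[0][0] if b else None)
if all(c is not None for c in cs):print(tri(cs[1],cs[0]))
def pt(im,n,w,h,f,dx=0,dy=0):
    u,v=(proj(n,[.4625,-.0493,.12])+[dx,dy]).astype(int);return cv2.resize(im[v-h:v+h,u-w:u+w],None,fx=f,fy=f,interpolation=cv2.INTER_CUBIC)
row1=np.hstack([pt(T,"top",33,25,6),pt(S,"scene",33,25,6)])
row2=np.hstack([cv2.resize(T[90:280,190:480],(396,259)),cv2.resize(S[50:310,60:350],(396,259))])
cv2.imwrite("pics/l.png",np.vstack([row1,row2]))
```

```text
top [(array([304.32142857, 238.66071429]), [11, 11, 9, 8, 56])] expect handle z .095/.145 [303.73944123 239.66772793] [305.05198385 238.44190579]
scene [(array([289.04301075, 181.06451613]), [11, 9, 9, 14, 93])] expect handle z .095/.145 [289.72943904 185.82903865] [290.0824304  177.37211113]
(array([ 0.46380737, -0.04936801,  0.12420568]), np.float64(0.0007466734973625235))
```

View pics/l.png

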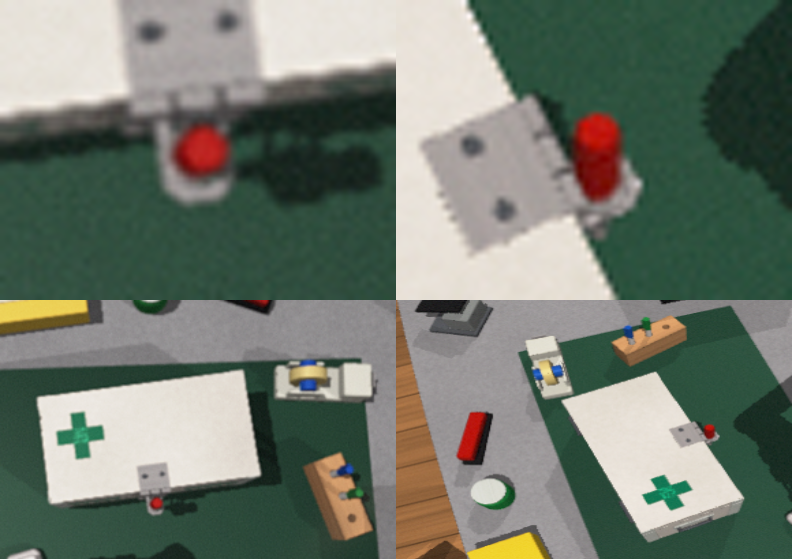

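Both views show the lid shut and the hasp down at the front. The red pin stands upright in the staple, with the handle near (203,150) and (598,155). The markers, tape dispenser and pen stand look unmoved.

```bash
python3 -c "
from station import robot
robot.sign_off();print(robot.sense()['time_s'])"
```

```text
the job is handed in; nothing more can be done
the job is handed in; nothing more can be done
```

I did all four steps in order and handed the job in at about 27 s of the 72 s allowed. The bottle is on the blue mat, the lid is shut, the hasp is swung down over the staple, and the pin is in the loop. The hand-in gave no verdict.

**What the last checks showed**
- **Bottle:** it was standing upright on the mat in the view taken just before I shut the lid. It can't be seen now.
- **Lid:** it stopped at the closed height, 143 mm, with 34 N on it, and looks flat in both final views.
- **Pin:** its handle was found about 1.3 mm from the loop centre and about 4 mm above the expected height. It looks upright, and the tool height and force at release matched the collar being on the wire or within about a millimetre of it.
- **Bystanders:** the markers, tape dispenser and pen stand look where they were. The paper cup, carton and jar were not re-checked, and most of the mouse was outside the last crop.
- **Robot:** the gripper was clear of everything at hand-in.

**What was less certain or went wrong**
- **Hasp:** I could not measure its angle directly. I judged it flat because it stopped moving under 19 N and nothing stood proud in the final views.
- **Push force:** at first contact with the hasp the wrist force briefly reached about 23 N on each of two axes (about 32 N combined), then cleared.
- **Small corrections:** my first two move calls were refused because rows were missing keys, so nothing moved. I also regripped the pin once to remove a side load.

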